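Close the split gear housing on its dowels and hold it shut

ROBOT

A 7-joint arm with a two-finger parallel gripper is mounted at the origin on a cart in front of the work surface, level with it; the furniture and walls round the work are solid. World frame = base frame: x ahead of the robot, y to its left, z up, the work surface at z = 0. Lengths are in mm, angles in degrees, forces in N, time in s.
With the tool pointing down it reaches from about 350 to 900 mm from the base axis. Payload 7.2 kg.
Tool frame: the origin (TCP) lies between the finger pads; the fingertips stand 11 mm ahead of it and the grasp point (between the pads) lies 8 mm behind it; z points along the fingers, y is the line along which they close (so a half turn about z gives the same grasp; the last joint's range is limited). The gripper opens to 85 mm and grips with 20 to 120 N. Pads are 22 mm wide; open, the fingers measure 114 mm over their backs; the gripper's body (76 mm by 85 mm) begins 54 mm behind the grasp point. The pads swing forward as they close: fully open they stand 13 mm farther back than shut.
Start: joints at [69.66, 23.554, -0.728, 91.456, 0.321, 64.991, -4.71], TCP at [176.791, -599.478, 242.297] pointing down, gripper open.
Joint ranges: [-169.25, 169.25], [-16.82, 113.86], [-84.01, 82.57], [7.8, 145.47], [-59.2, 239.2], [7.22, 106.19], [-163.78, 163.78]. Speed limits (degrees/s): [136.94, 136.94, 172.46, 172.46, 180, 180, 180].

INTERFACE

Orientations are given as a 3x3 rotation matrix whose columns are the frame's x, y, z axes.
In Python, from station import arm gives the robot as it stands.
- The arm moves only by the tool apply_moves, never from a script. Its argument "plan" is a list of rows, each a list of 3 entries, a list of its own where there are three numbers: the turn, a rotation vector about the tool's x, y, z as a fraction of full scale, then the shift along the tool's x, y, z as a fraction of full scale, then the opening, from -1 (shut) to 1 (fully open), so that 0 is half open. In form: [[[rx, ry, rz], [x, y, z], gripper], ...]. A call has 1 to 5 rows; each row is the pose to reach, as a shift and turn from the pose commanded when the call began, along the tool's axes at that moment; what a row does not reach only later rows make up. Full scale, the value 1, is 1 m for a shift and pi/2 rad for a turn. A row lasts 1/10 s, in which the tool goes at most 50 mm and 8.59 degrees, less where a joint would pass 70% of its speed; a pose out of reach is approached as far as the arm can. A call with a number of a shift or a turn outside -1 to 1 is refused whole. A call with a gripper value outside its range is refused whole. The fingers move at their own pace and stop on an object; "force" is the grip in N (left out, the last holds). Time passes only in rows, so rows that repeat a pose let the fingers close. It gives the time, the measured TCP pose, the force, the opening and the grip force at its end, in the units of the state.
- arm.read_state(): the state, without advancing time (a new reading comes with each control period).
- arm.get_image(name): name is "scene" or "top" or "wrist"; returns the picture (384x512x3 uint8, red, green, blue); there is no depth.
- arm.camera_params(name): a dict with "mtx" (3x3 intrinsics, pixels), "rvec" (rotation vector, rad) and "tvec" (3), from world to camera coordinates, as OpenCV has them. Camera axes: x right, y down, z forward; pixel columns grow to the right and rows downward; lengths in mm; the calibration is good to about 2 mm. A picture is of the moment at which its call begins: read the wrist's pose just before it. camera_params takes no time and is no camera call; for the wrist camera it gives the pose at the moment of the call.
- arm.job_done(): hands the job in; it is judged then, once.
The state is a dict: "t": time; "q": joint angles; "joint_velocities": joint speeds; "joint_torque": joint torques, N m; "position": TCP position; "eef_rot": TCP orientation; "ft_force": force on the tool from outside, world axes, zero at the start; "ft_torque": the same for the moment, N m; "finger_gap": opening from 0.0 (shut) to 1.0 (fully open); "grip_force": force on a finger pad.
Only numpy, scipy, OpenCV 4.12 (cv2) and the standard library are available. Lean on these libraries where they do the work, as an engineer would, in place of code of your own. Each camera call takes 0.05 s, during which the arm holds its last target. There are 200 camera calls.

TASK

Close the split gear housing: take the larger of the two loose cover halves by the lug on its top, set it on the two dowels of the lower half that stands on its assembly plate (bearing nose over bearing nose), and press it down against the spring until the two split faces meet. The cover is a thin casting, so handle it gently: squeeze the lug with no more than about 30 N, press with no more than about 30 N, and leave the smaller cover where it lies. Finish while still holding the closed pair pressed together; do not let go.

Things in the scene. Friction and masses are not known exactly. Their poses are not given: they have to be found in the camera images.
- housing: Lower half of the gear housing, aluminium, 130 (x) x 76 (y) mm, fixed on an immovable dark steel assembly plate 180 x 110 x 12 mm. Origin: centre of the plate's underside, on the table; z up; x along the housing to its bearing nose, which sticks out 16 mm (38 mm wide) at the +x end. Its flat upper (split) face is 48 mm above the table and carries two upright dowels and a spring pad.
- split_face (a point): Centre of the lower half's split face, 48 mm above the housing's origin, same axes. The closed cover's origin lies here, with the same axes.
- far_dowel (a point): Foot of the dowel at x = +50 mm of the housing (nose end), y = 0, on the split face. Steel, 10 mm diameter, 22 mm tall, the upper 8 mm tapered to 3 mm.
- near_dowel (a point): Foot of the other, equal dowel, at x = -40 mm, y = 0. The unequal distances from the middle let the cover fit only one way round.
- spring_pad (a joint): Round steel pad, 36 mm across, in the middle of the lower half, on a spring: at 0 m it stands 8 mm above the split face; the cover pushes it down, and it reads 0.008 m when the faces meet (stop at 0.012 m). It pushes up with about 5 N at 0 and 9 N at 0.008 m, more than the cover's weight, so a cover left alone rises again.
- cover: Larger loose cover half, aluminium, about 0.25 kg, lying split face down. Origin: centre of its underside; z up; x towards its bearing nose. Flange 130 (x) x 76 (y) x 14 mm; nose 16 mm beyond the +x end, 38 wide, 20 high; dome 62 x 56 mm with a flat top 28 mm above the origin; on it, centred, the lug to grip: 46 (x) x 24 (y) mm, flat sides, from 28 to 58 mm above the origin.
- far_hole (a point): Centre, on the underside, of the cover's round through hole at x = +50 mm, y = 0: 12 mm diameter, countersunk 2 mm. The other hole, at x = -40 mm, is a slot 14 (x) x 12 (y) mm.
- small_cover: A smaller cover half for another housing, same style: flange 92 x 56 mm, 58 mm high in all, 0.14 kg. Origin: centre of its underside. It does not fit here; leave it.

How it is judged (in metres and radians):
On the way, in this order (a step that is already met when the one before it is completed fails the run):
1. the larger cover is lifted clear of the table in the gripper (height (world z) of cover above 0.05 m and contact force between the fingers and cover above 1 N), for 0.2 s.
2. the cover sits on both dowels, the right way round (z of cover in the frame of split_face below 0.012 m and horizontal distance between cover and split_face below 0.004 m and horizontal distance between far_hole and far_dowel below 0.004 m and angle between cover's own z axis and vertical below 0.12 rad), for 0.1 s.
At the end, for the whole second after the job is handed in: The larger cover sits on both dowels, its nose over the housing's nose, within 3 mm sideways and 2 degrees of flat, with a gap of less than 2 mm between the split faces, the spring pad pressed in by more than 6 mm, at rest, and the gripper is still holding it down (more than 4 N of finger contact) (z of cover in the frame of split_face between -0.003 and 0.002 m and horizontal distance between cover and split_face below 0.003 m and horizontal distance between far_hole and far_dowel below 0.003 m and angle between cover's own z axis and vertical below 0.035 rad and value of joint spring_pad above 0.006 m and contact force between the fingers and cover above 4 N and linear speed of cover below 0.02 m/s); the arm keeps its last pose, push and grip.
It fails at once if the lug was squeezed too hard (contact force between the fingers and cover above 70 N).
It fails at once if the cover was knocked or pressed too hard on the lower half (contact force between cover and housing above 40 N).
It fails at once if the smaller cover was moved (distance of small_cover from where it was at the start of the episode above 0.02 m).
It also fails if it takes over 48 s, if anything falls off the work surface, if the arm or the gripper's body presses on something with over 40 N, if the wrist force passes 120 N, or if a joint passes its speed limit or range.

## Working session

There is one attempt and no reset: what is moved stays moved. The work goes in short steps, Python scripts to look and compute and a tool call to move; the robot and the scene stay as the last step left them, time stands still between calls to the robot, and variables do not carry over. Pictures are saved under pics/ and viewed, at most 10 in all, crops included, and the job is handed in when it is done.

Besides the shell and the picture viewer there is one more tool, called after ">>>" by a JSON object that holds its "api" and its "payload", one argument or row to a line. apply_moves: Moves the arm, as the interface text tells. Shift numbers are shares of 1 m and turn numbers shares of pi/2 rad, none past 1 either way. Its arguments: {"type":"object","properties":{"plan":{"type":"array","items":{"type":"array"}},"force":{"type":"number"}},"required":["plan"]}

```bash
mkdir -p pics; python3 - <<'E'
from station import arm
import cv2,numpy as np
s=arm.read_state();print(s)
for n in("scene","top"):
    im=arm.get_image(n);cv2.imwrite(f"pics/{n}0.png",im[:,:,::-1].copy())
    p=arm.camera_params(n);R=cv2.Rodrigues(np.array(p["rvec"],float))[0];print(n,p["mtx"],(-R.T@np.array(p["tvec"]).ravel()))
E
```

```text
{'t': 0.0, 'q': array([69.66069575, 23.6005951 , -0.73072116, 91.50533733,  0.32022516,
       64.98879686, -4.70979238]), 'joint_velocities': array([-0.00807827,  0.06289826,  0.06805142, -0.03800354, -0.02870212,
        0.00374643,  0.02582673]), 'joint_torque': array([-1.15540290e-03, -6.00621200e+01,  6.81236498e-01, -2.99416459e+01,
        1.36709522e-02,  1.05715994e-02,  2.45741859e-05]), 'position': array([ 176.64648973, -599.01391271,  241.43732822]), 'eef_rot': array([[ 9.59141386e-01,  2.82926685e-01, -5.41643988e-04],
       [ 2.82927190e-01, -9.59140178e-01,  1.52466205e-03],
       [-8.81449300e-05, -1.61561229e-03, -9.99998691e-01]]), 'ft_force': array([-0.77877247, -0.87788567,  0.72253808]), 'ft_torque': array([ 0.06057222, -0.01745976,  0.02004939]), 'grip_force': 0.0, 'finger_gap': 1.001432278965243}
scene [[486.06817978   0.         247.81364135]
 [  0.         486.06817978 188.40481419]
 [  0.           0.           1.        ]] [  0.84302181 650.10993169 826.14629707]
top [[468.93508736   0.         254.38436973]
 [  0.         468.93508736 188.94879846]
 [  0.           0.           1.        ]] [ 451.37324511  -39.61580771 1169.12881917]
```

View pics/top0.png

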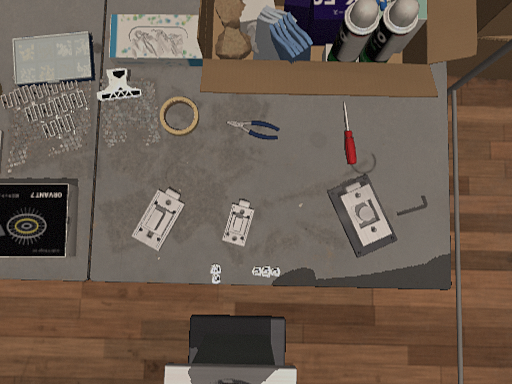

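View pics/scene0.png

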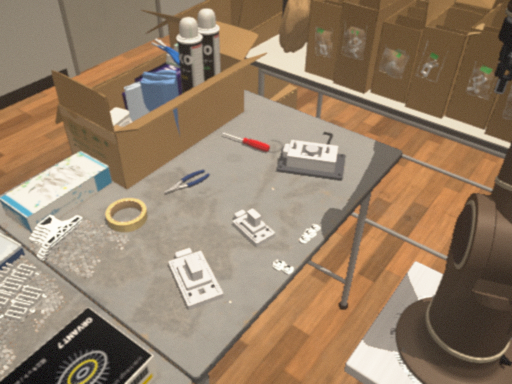

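The top view shows the larger cover near px (159,219) with its nose up-right at about (174,192). The small cover is near (238,222). The housing is near (363,213), with its nose up-left at about (347,182). Next I'll enlarge these.

```bash
python3 - <<'E'
import cv2,numpy as np
im=cv2.imread("pics/top0.png")
f=lambda x,y,w,h:cv2.resize(im[y:y+h,x:x+w],None,fx=5,fy=5,interpolation=cv2.INTER_CUBIC)
cv2.imwrite("pics/crop0.png",np.hstack([f(124,172,76,96),f(322,172,80,96)]))
E
```

```text
(no output)
```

View pics/crop0.png

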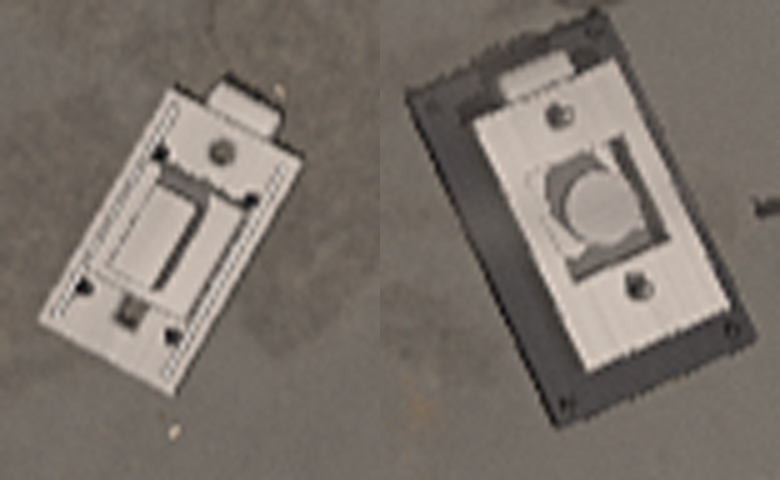

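The crop shows the cover flange corners at crop px (172,87), (302,158), (172,393) and (40,320), with its round hole at (221,152) and slot at (128,313). The housing split-face corners are at (474,120), (612,60), (730,308) and (588,372), with the dowels near (560,115) and (640,287).

```bash
cat > h.py <<'E'
from station import arm
import cv2,numpy as np
def ray(p,uv,z):
    R=cv2.Rodrigues(np.array(p["rvec"],float))[0];t=np.array(p["tvec"],float).ravel();c=-R.T@t
    uv=np.atleast_2d(np.array(uv,float));d=np.c_[uv,np.ones(len(uv))]@np.linalg.inv(p["mtx"]).T@R
    return (c+d*((z-c[2])/d[:,2])[:,None])[:,:2]
def pix(p,X): return cv2.projectPoints(np.array(X,float).reshape(-1,3),np.array(p["rvec"],float),np.array(p["tvec"],float),p["mtx"],None)[0].reshape(-1,2)
def ang(v): return np.degrees(np.arctan2(v[1],v[0]))
E
python3 - <<'E'
from h import *
p=arm.camera_params("top")
A=(np.array([(172,87),(302,158),(172,393),(40,320),(221,152),(128,313)])+.5)/5-.5+[124,172]
B=(np.array([(474,120),(612,60),(730,308),(588,372),(560,115),(640,287)])-[380,0]+.5)/5-.5+[322,172]
for n,P,z,zh in(("cover",A,14,14),("housing",B,48,62)):
    w=ray(p,P[:4],z);h=ray(p,P[4:],zh)
    print(n,w.mean(0),"sides",[np.linalg.norm(w[i]-w[(i+1)%4]) for i in range(4)],"ang",ang((w[0]+w[1]-w[2]-w[3])),"holes",h,np.linalg.norm(h[0]-h[1]),ang(h[0]-h[1]), "ctr from holes",h[0]-50/90*(h[0]-h[1]))
print(ray(p,[(238,222)],14))
E
```

```text
cover [497.36610081 188.95807278] sides [np.float64(73.75293645107863), np.float64(130.37721047881158), np.float64(74.26407023471617), np.float64(130.36688165796696)] ang -26.897665002860066 holes [[540.67881832 166.67674563]
 [460.59635231 208.68588073]] 90.43212258071736 -27.680310375973086 ctr from holes [496.18855942 190.01515401]
housing [ 519.55923471 -314.08868419] sides [np.float64(73.32331668085689), np.float64(130.531513428013), np.float64(75.06311047090834), np.float64(131.05452777251378)] ang 25.046901114826163 holes [[ 565.43032809 -291.36066742]
 [ 484.82511246 -329.09616708]] 89.00094786692867 25.08674174352996 ctr from holes [ 520.64965274 -312.3248339 ]
[[495.5505621   -7.74560746]]
```

```bash
cat >> h.py <<'E'
from scipy.spatial.transform import Rotation as Ro
def go(x,y,z,yaw):
    "total tool-frame turn and shift (fractions) from the current measured pose to a tool-down target pose"
    s=arm.read_state();R=s["eef_rot"];T=Ro.from_euler("z",yaw,degrees=True).as_matrix()@np.diag([1,-1,-1.])
    print("turn",np.round(Ro.from_matrix(R.T@T).as_rotvec()/(np.pi/2),4),"shift",np.round(R.T@(np.array([x,y,z])-s["position"])/1000,4),
     "dist",np.linalg.norm(np.array([x,y,z])-s["position"]),"pos",s["position"],"yaw",ang(R[:,0]),"q7",s["q"][6],"F",s["ft_force"],"gap",s["finger_gap"],s["grip_force"],"t",s["t"])
E
python3 -c "
from h import *
go(497,189,200,-27.2)"
```

```text
turn [-9.000e-04  4.000e-04  4.848e-01] shift [ 0.5302 -0.6652  0.0425] dist 851.6861254560006 pos [ 176.6747402  -599.05771182  241.54548192] yaw 16.436486482243904 q7 -4.70853890669006 F [-0.25499608  0.0819668  -0.01373657] gap 0.9982588586992264 0.0 t 0.1
```

>>> {"api": "apply_moves", "payload": {
  "plan": [
    [[0,0,0],[0.03,-0.0375,0],1],
    [[0,0,0],[0.06,-0.075,0],1],
    [[0,0,0],[0.09,-0.1125,0],1],
    [[0,0,0],[0.12,-0.15,0],1],
    [[0,0,0],[0.15,-0.1875,0],1]
  ],
  "force": 25
}}

```text
t: 0.6
position: [267.9, -375.2, 242.0]
eef_rot: [[0.959, 0.283, -0.0], [0.283, -0.959, 0.0], [-0.0, -0.0, -1.0]]
ft_force: [1.6, 0.1, -0.3]
finger_gap: 0.998
grip_force: 0.0
```

>>> {"api": "apply_moves", "payload": {
  "plan": [
    [[0,0,0],[0.03,-0.0375,0],1],
    [[0,0,0],[0.06,-0.075,0],1],
    [[0,0,0],[0.09,-0.1125,0],1],
    [[0,0,0],[0.12,-0.15,0],1],
    [[0,0,0],[0.15,-0.1875,0],1]
  ]
}}

```text
t: 1.1
position: [358.6, -153.1, 242.3]
eef_rot: [[0.959, 0.283, 0.0], [0.283, -0.959, -0.0], [-0.0, 0.0, -1.0]]
ft_force: [1.5, 0.2, -0.4]
finger_gap: 1.002
grip_force: 0.0
```

```bash
python3 -c "
from h import *
go(497,189,200,-27.2)"
```

```text
turn [ 3.000e-04 -1.000e-04  4.847e-01] shift [ 0.2295 -0.289   0.0422] dist 371.44028807414935 pos [ 358.5611656  -153.06995227  242.31695277] yaw 16.42010123034359 q7 -57.98251287513284 F [ 1.50046374  0.21340805 -0.39246134] gap 1.0015411389584121 0.0 t 1.1
```

>>> {"api": "apply_moves", "payload": {
  "plan": [
    [[0,0,0.08],[0.03,-0.0375,0],1],
    [[0,0,0.16],[0.06,-0.075,0],1],
    [[0,0,0.24],[0.09,-0.1125,0.005],1],
    [[0,0,0.32],[0.12,-0.15,0.015],1],
    [[0,0,0.4],[0.15,-0.1875,0.025],1]
  ]
}}

```text
t: 1.6
position: [433.1, 25.5, 225.9]
eef_rot: [[0.96, -0.279, 0.0], [-0.279, -0.96, -0.001], [0.0, 0.001, -1.0]]
ft_force: [0.7, -0.7, 0.2]
finger_gap: 1.0
grip_force: 0.0
```

```bash
python3 -c "
from h import *
go(497,189,200,-27.2)"
```

```text
turn [ 0.0004 -0.0003  0.1222] shift [ 0.0157 -0.1749  0.0258] dist 177.48333665364999 pos [433.12294772  25.45518116 225.94511925] yaw -16.201600691257433 q7 -121.22483462862198 F [ 0.6951241  -0.74704647  0.15959721] gap 1.0004683201175546 0.0 t 1.6
```

>>> {"api": "apply_moves", "payload": {
  "plan": [
    [[0,0,0.03],[0.004,-0.042,0.006],1],
    [[0,0,0.06],[0.008,-0.084,0.012],1],
    [[0,0,0.09],[0.012,-0.126,0.018],1],
    [[0,0,0.12],[0.016,-0.172,0.026],1],
    [[0,0,0.12],[0.016,-0.172,0.026],1]
  ]
}}

```text
t: 2.1
position: [495.2, 191.8, 198.8]
eef_rot: [[0.896, -0.445, -0.002], [-0.445, -0.896, 0.003], [-0.003, -0.002, -1.0]]
ft_force: [-0.4, 0.1, 0.3]
finger_gap: 1.0
grip_force: 0.0
```

```bash
python3 - <<'E'
from h import *
go(497,189,200,-27.2)
p=arm.camera_params("wrist");im=arm.get_image("wrist").copy()
cv2.imwrite("pics/w1_raw.png",im[:,:,::-1]);import pickle;pickle.dump(p,open("pics/w1.pkl","wb"))
cv2.imwrite("pics/w1.png",cv2.resize(im[:,:,::-1],(800,600),interpolation=cv2.INTER_CUBIC))
R=cv2.Rodrigues(np.array(p["rvec"],float))[0];print(-R.T@np.array(p["tvec"]).ravel(),p["mtx"])
a=np.radians(-27.2);c,s_=np.cos(a),np.sin(a);X=[(497+x*c-y*s_,189+x*s_+y*c,z) for x,y,z in[(50,0,14),(-40,0,14),(65,38,14),(65,-38,14),(-65,38,14),(-65,-38,14),(23,12,58),(23,-12,58),(-23,12,58),(-23,-12,58)]]
print(np.round(pix(p,X)*800/512))
E
```

```text
turn [-0.0015  0.002   0.0089] shift [ 0.0029  0.0017 -0.0013] dist 3.5566777047646334 pos [495.1688137  191.7839035  198.75637855] yaw -26.40180508617029 q7 -155.05083374991153 F [-0.39472803  0.11355546  0.30381276] gap 0.9998701513935537 0.0 t 2.1
[561.40711094 157.12366284 330.95992583] [[298.65322971   0.         251.44292762]
 [  0.         298.65322971 195.90168852]
 [  0.           0.           1.        ]]
[[395. 196.]
 [394. 324.]
 [338. 171.]
 [454. 173.]
 [341. 355.]
 [445. 357.]
 [375. 248.]
 [415. 248.]
 [374. 321.]
 [413. 322.]]
```

View pics/w1.png

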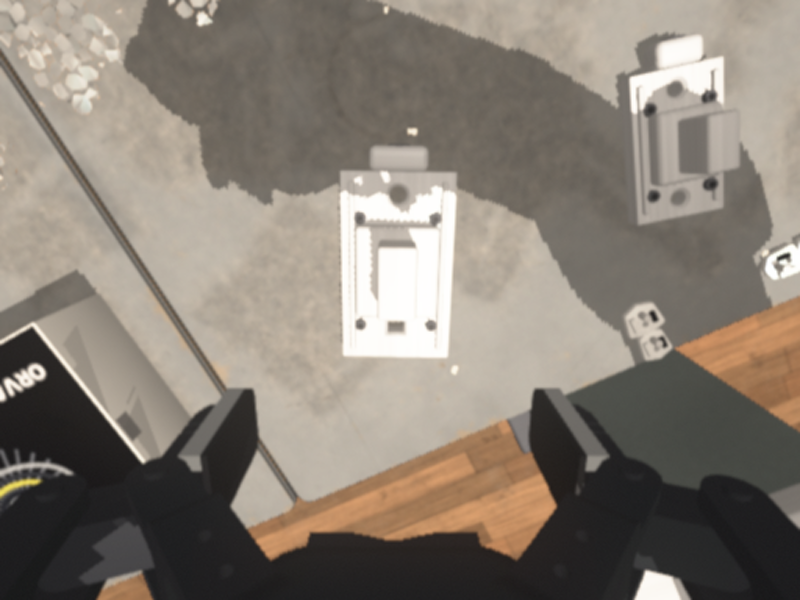

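The wrist view shows the cover upright in the picture. Its corners are at (340,171), (456,174), (344,355) and (449,357), the hole at (399,194) and the slot at (396,326). That is about 3 px right of my prediction, so I'll refine the pose from it.

```bash
python3 - <<'E'
from h import *
import pickle
p=pickle.load(open("pics/w1.pkl","rb"))
P=(np.array([(340,171),(456,174),(449,357),(344,355),(399,194),(396,326)])+.5)*.64-.5
w=ray(p,P,14);print(w[:4].mean(0),ang(w[0]+w[1]-w[2]-w[3]),[np.linalg.norm(w[i]-w[(i+1)%4]) for i in range(4)])
h=w[4:];print(h,np.linalg.norm(h[0]-h[1]),ang(h[0]-h[1]),h[0]-50/90*(h[0]-h[1]))
go(496,188,110,-27.5)
E
```

```text
[496.22650202 187.35352051] -26.756267573819052 [np.float64(75.77921550574065), np.float64(129.58325044354234), np.float64(77.2502144340305), np.float64(129.9686578572948)]
[[541.61525267 163.62217292]
 [459.439697   206.51915802]] 92.6982916748681 -27.56529592210129 [495.96216619 187.45383131]
turn [0.0001 0.0017 0.0119] shift [ 0.0016 -0.0001  0.0888] dist 88.83744279114377 pos [494.73132281 188.57269586 198.82653725] yaw -26.429887643055046 q7 -154.8206656729248 F [-0.36327769 -0.38004051 -0.20741767] gap 0.9988155688840178 0.0 t 2.15
```

>>> {"api": "apply_moves", "payload": {
  "plan": [
    [[0,0.001,0.008],[0.0018,0.0004,0.03],1],
    [[0,0.001,0.008],[0.0018,0.0004,0.06],1],
    [[0,0.001,0.008],[0.0018,0.0004,0.08],1],
    [[0,0.001,0.008],[0.0018,0.0004,0.09],1],
    [[0,0.001,0.008],[0.0018,0.0004,0.09],1]
  ]
}}

```text
t: 2.65
position: [496.0, 182.8, 109.0]
eef_rot: [[0.887, -0.461, -0.001], [-0.461, -0.887, -0.002], [0.0, 0.003, -1.0]]
ft_force: [0.7, -0.5, -0.1]
finger_gap: 0.998
grip_force: 0.0
```

```bash
python3 -c "
from h import *
go(496,187.5,43,-27.1)"
```

```text
turn [ 0.0017 -0.0001 -0.0041] shift [-0.0022 -0.0043  0.066 ] dist 66.14087550218058 pos [496.01754647 182.78361843 108.9725007 ] yaw -27.470595990959204 q7 -159.58680482091677 F [ 0.68621403 -0.52395098 -0.08490418] gap 0.9983003384183746 0.0 t 2.65
```

>>> {"api": "apply_moves", "payload": {
  "plan": [
    [[0,0,-0.002],[-0.002,-0.004,0.01],1],
    [[0.001,0,-0.004],[-0.002,-0.004,0.02],1],
    [[0.001,0,-0.004],[-0.002,-0.004,0.02],1]
  ]
}}

```text
t: 2.95
position: [496.3, 188.2, 89.1]
eef_rot: [[0.891, -0.455, 0.001], [-0.455, -0.891, -0.0], [0.001, -0.0, -1.0]]
ft_force: [-0.0, -0.2, 0.3]
finger_gap: 1.0
grip_force: 0.0
```

```bash
python3 -c "
from h import *
print(arm.read_state()['q'])
go(496,187.5,43,-27.1)"
```

```text
[  -3.28747344   28.34324546  -29.21190616  111.55598692   19.24199255
   44.84310827 -160.42898396]
turn [-0.0001 -0.0006  0.0006] shift [-0.      0.0008  0.0461] dist 46.102811984214014 pos [496.34090245 188.17084202  89.09667048] yaw -27.045587322158948 q7 -160.42898396436516 F [-0.01887412 -0.16165702  0.34344055] gap 0.999545455786374 0.0 t 2.95
```

>>> {"api": "apply_moves", "payload": {
  "plan": [
    [[0,0,0],[0,0.0005,0.015],1],
    [[0,0,0],[0,0.0005,0.03],1],
    [[0,0,0],[0,0.0005,0.04],1],
    [[0,0,0],[0,0.0005,0.046],1],
    [[0,0,0],[0,0.0005,0.046],1]
  ]
}}

```text
t: 3.45
position: [496.4, 187.9, 43.5]
eef_rot: [[0.891, -0.455, 0.001], [-0.455, -0.891, -0.0], [0.001, -0.0, -1.0]]
ft_force: [-0.4, -0.2, -0.2]
finger_gap: 1.001
grip_force: 0.0
```

```bash
python3 -c "
from h import *
print(arm.read_state()['q'])
go(496,187.5,43,-27.1)"
```

```text
[  -6.72255984   31.79698564  -24.90558852  113.22883062   20.60861056
   39.2177921  -161.55194405]
turn [-0.0002 -0.0006  0.0004] shift [-0.0002  0.0005  0.0005] dist 0.7281157686810732 pos [496.40492774 187.88261673  43.46881824] yaw -27.061564223098646 q7 -161.55194405328018 F [-0.36483104 -0.20512908 -0.23385028] gap 1.0006666775411268 0.0 t 3.45
```

>>> {"api": "apply_moves", "payload": {
  "plan": [
    [[0,0,0],[0,0,0],-0.2],
    [[0,0,0],[0,0,0],-0.3],
    [[0,0,0],[0,0,0],-0.3],
    [[0,0,0],[0,0,0],-0.3],
    [[0,0,0],[0,0,0],-0.4]
  ],
  "force": 25
}}

```text
t: 3.95
position: [497.0, 188.1, 44.3]
eef_rot: [[0.89, -0.455, 0.003], [-0.455, -0.89, 0.001], [0.002, -0.002, -1.0]]
ft_force: [0.0, 0.6, 0.9]
finger_gap: 0.296
grip_force: 0.1
```

>>> {"api": "apply_moves", "payload": {
  "plan": [
    [[0,0,0],[0,0,0],-0.45],
    [[0,0,0],[0,0,0],-0.5],
    [[0,0,0],[0,0,0],-0.6],
    [[0,0,0],[0,0,0],-0.8],
    [[0,0,0],[0,0,0],-0.8]
  ]
}}

```text
t: 4.45
position: [497.1, 188.2, 44.4]
eef_rot: [[0.89, -0.455, 0.003], [-0.455, -0.89, 0.001], [0.002, -0.002, -1.0]]
ft_force: [0.3, 1.6, 6.4]
finger_gap: 0.276
grip_force: 25.3
```

>>> {"api": "apply_moves", "payload": {
  "plan": [
    [[0,0,0],[0,0,-0.005],-1],
    [[0,0,0],[0,0,-0.02],-1],
    [[0,0,0],[0,0,-0.05],-1],
    [[0,0,0],[0,0,-0.08],-1],
    [[0,0,0],[0,0,-0.12],-1]
  ]
}}

```text
t: 4.95
position: [495.2, 187.2, 164.6]
eef_rot: [[0.89, -0.455, -0.001], [-0.455, -0.89, -0.001], [-0.001, 0.001, -1.0]]
ft_force: [1.2, -1.4, -3.5]
finger_gap: 0.274
grip_force: 25.1
```

```bash
python3 -c "
from h import *
print(arm.read_state()['q'])
go(480,-295,200,25.1)"
```

```text
[  -2.44407819   22.05446423  -29.53476067  108.12790164   13.35600086
   53.29448467 -155.30831192]
turn [ 5.000e-04  8.000e-04 -5.796e-01] shift [ 0.2059  0.4363 -0.035 ] dist 483.7209674313654 pos [495.15676385 187.18815257 164.63289156] yaw -27.067283252319037 q7 -155.30831192101724 F [ 1.19447488 -1.40860741 -3.48048764] gap 0.2744315620095033 25.068659484386444 t 4.95
```

>>> {"api": "apply_moves", "payload": {
  "plan": [
    [[0,0,-0.02],[0.008,0.027,-0.005],-1],
    [[0,0,-0.06],[0.02,0.066,-0.01],-1],
    [[0,0,-0.1],[0.032,0.105,-0.015],-1],
    [[0,0,-0.15],[0.044,0.144,-0.02],-1],
    [[0,0,-0.2],[0.056,0.183,-0.025],-1]
  ]
}}

```text
t: 5.45
position: [461.9, -2.1, 189.7]
eef_rot: [[0.988, -0.154, 0.002], [-0.154, -0.988, -0.0], [0.002, -0.0, -1.0]]
ft_force: [1.2, -0.3, -2.4]
finger_gap: 0.277
grip_force: 25.3
```

```bash
python3 -c "
from h import *
go(393,-372,190,25.1)"
```

```text
turn [ 3.000e-04 -1.000e-03 -3.775e-01] shift [-0.0111  0.3761 -0.0004] dist 376.26733682164934 pos [461.92664253  -2.09984824 189.67683102] yaw -8.871515242065842 q7 -113.21376982252744 F [ 1.18394183 -0.3357237  -2.36868019] gap 0.2765330737101055 25.323625802993774 t 5.45
```

>>> {"api": "apply_moves", "payload": {
  "plan": [
    [[0,0,-0.04],[-0.001,0.04,0],-1],
    [[0,0,-0.08],[-0.002,0.08,0],-1],
    [[0,0,-0.12],[-0.003,0.12,0],-1],
    [[0,0,-0.16],[-0.004,0.16,0],-1],
    [[0,0,-0.2],[-0.006,0.2,0],-1]
  ]
}}

```text
t: 5.95
position: [424.5, -198.5, 189.5]
eef_rot: [[0.987, 0.158, 0.002], [0.158, -0.987, 0.0], [0.002, 0.0, -1.0]]
ft_force: [0.6, 0.5, -2.6]
finger_gap: 0.278
grip_force: 25.3
```

```bash
python3 -c "
from h import *
go(393,-372,190,25.1)"
```

```text
turn [ 0.0003 -0.0011 -0.178 ] shift [-0.0585  0.1663 -0.0006] dist 176.34042445808203 pos [ 424.54406836 -198.50454815  189.50478529] yaw 9.076295606474181 q7 -69.32047467604747 F [ 0.59902338  0.53069483 -2.59285924] gap 0.2775759675307806 25.330248177051544 t 5.95
```

>>> {"api": "apply_moves", "payload": {
  "plan": [
    [[0,0,-0.04],[-0.013,0.037,0],-1],
    [[0,0,-0.08],[-0.026,0.074,0],-1],
    [[0,0,-0.13],[-0.039,0.111,0],-1],
    [[0,0,-0.178],[-0.052,0.148,0],-1],
    [[0,0,-0.178],[-0.0585,0.166,0],-1]
  ]
}}

```text
t: 6.45
position: [391.4, -373.8, 189.1]
eef_rot: [[0.907, 0.421, 0.001], [0.421, -0.907, -0.001], [0.001, 0.001, -1.0]]
ft_force: [0.9, -0.4, -2.7]
finger_gap: 0.273
grip_force: 25.4
```

>>> {"api": "apply_moves", "payload": {
  "plan": [
    [[0,0,0],[0,0,0],-1],
    [[0,0,0],[0,0,0],-1],
    [[0,0,0],[0,0,0],-1]
  ]
}}

```text
t: 6.75
position: [393.8, -368.7, 188.9]
eef_rot: [[0.906, 0.423, 0.002], [0.423, -0.906, 0.001], [0.002, -0.0, -1.0]]
ft_force: [0.3, 0.3, -2.8]
finger_gap: 0.277
grip_force: 25.4
```

```bash
python3 - <<'E'
from h import *
import pickle
go(520,-313,190,25.1)
s=arm.read_state();p=arm.camera_params("wrist");im=arm.get_image("wrist").copy()
cv2.imwrite("pics/w2_raw.png",im[:,:,::-1]);pickle.dump((p,s),open("pics/w2.pkl","wb"))
cv2.imwrite("pics/w2.png",cv2.resize(im[:,:,::-1],(800,600),interpolation=cv2.INTER_CUBIC))
E
```

```text
turn [-0.     -0.0013 -0.0008] shift [ 0.138   0.0029 -0.0008] dist 137.99982354157052 pos [ 393.75600288 -368.72454383  188.91385904] yaw 25.02795399856975 q7 -35.88812632141133 F [ 0.28567651  0.2858314  -2.78851584] gap 0.27655677266294865 25.433932542800903 t 6.75
```

View pics/w2.png

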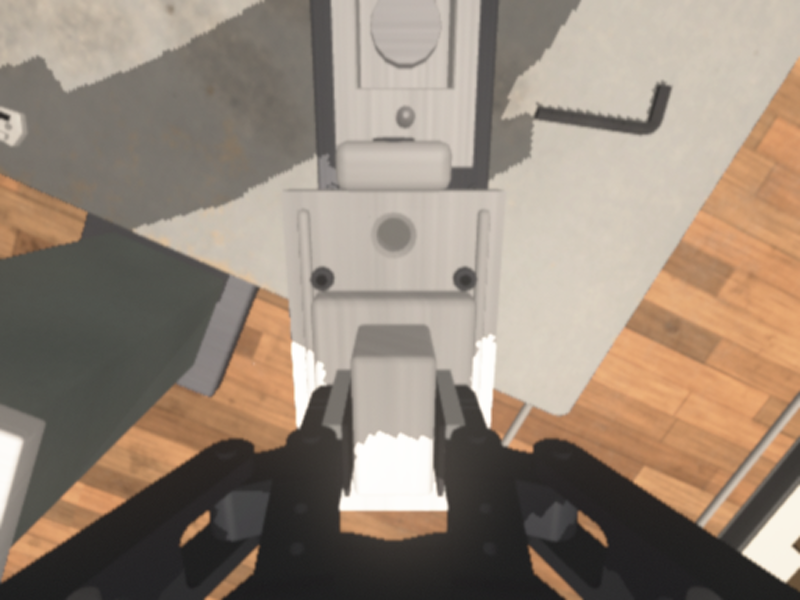

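The held cover sits straight in the fingers: far hole at (394,235), flange front corners at (284,191) and (503,191). The near dowel tip is at (405,115), but the far dowel is out of view, so I'll back off 70 mm.

>>> {"api": "apply_moves", "payload": {
  "plan": [
    [[0,0,0],[-0.03,0.003,0],-1],
    [[0,0,0],[-0.06,0.003,0],-1],
    [[0,0,0],[-0.075,0.003,0],-1],
    [[0,0,0],[-0.075,0.003,0],-1],
    [[0,0,0],[-0.075,0.003,0],-1]
  ]
}}

```text
t: 7.3
position: [327.5, -403.7, 188.9]
eef_rot: [[0.906, 0.423, 0.003], [0.423, -0.906, 0.0], [0.002, 0.001, -1.0]]
ft_force: [-0.2, 1.0, -2.8]
finger_gap: 0.278
grip_force: 25.4
```

>>> {"api": "apply_moves", "payload": {
  "plan": [
    [[0,0,0],[0,0,0],-1],
    [[0,0,0],[0,0,0],-1],
    [[0,0,0],[0,0,0],-1]
  ]
}}

```text
t: 7.6
position: [327.5, -404.0, 188.5]
eef_rot: [[0.906, 0.423, 0.002], [0.423, -0.906, 0.0], [0.002, 0.001, -1.0]]
ft_force: [-0.6, 0.7, -2.8]
finger_gap: 0.274
grip_force: 25.4
```

```bash
python3 - <<'E'
from h import *
import pickle
go(520,-313,190,25.1)
s=arm.read_state();p=arm.camera_params("wrist");im=arm.get_image("wrist").copy()
cv2.imwrite("pics/w3_raw.png",im[:,:,::-1]);pickle.dump((p,s),open("pics/w3.pkl","wb"))
cv2.imwrite("pics/w3.png",cv2.resize(im[0:200,160:360,::-1],None,fx=3,fy=3,interpolation=cv2.INTER_CUBIC))
E
```

```text
turn [ 0.0004 -0.0013 -0.0008] shift [ 0.2129 -0.001  -0.001 ] dist 212.90146253486182 pos [ 327.52870944 -403.99244748  188.51354069] yaw 25.026989711176327 q7 -27.251842456338686 F [-0.63697515  0.72784847 -2.80217966] gap 0.2740990454988665 25.43498307466507 t 7.6
```

View pics/w3.png

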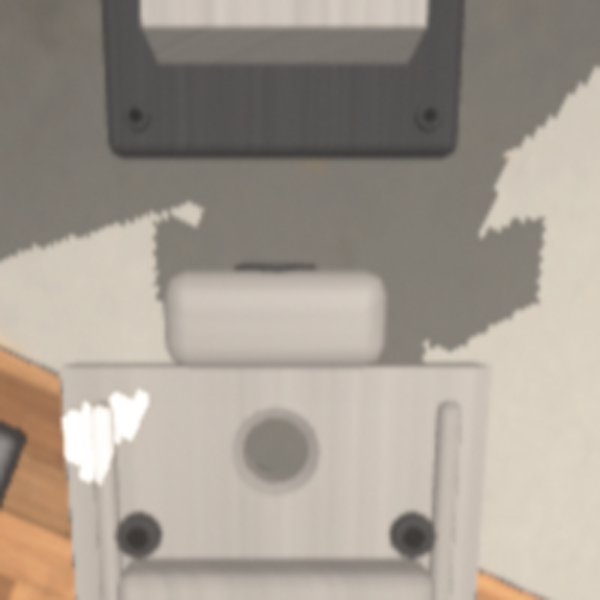

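I moved the wrong way: only the rear edge of the housing is in view (plate corners near the top of the crop). The far dowel will show from a point about 58 mm short of the seat, so I'll move forward 155 mm.

>>> {"api": "apply_moves", "payload": {
  "plan": [
    [[0,0,0],[0.035,0,0],-1],
    [[0,0,0],[0.075,0,0],-1],
    [[0,0,0],[0.115,0,0],-1],
    [[0,0,0],[0.145,0,0],-1],
    [[0,0,0],[0.155,0,0],-1]
  ]
}}

```text
t: 8.15
position: [470.9, -336.1, 188.8]
eef_rot: [[0.905, 0.426, 0.004], [0.426, -0.905, 0.002], [0.004, 0.0, -1.0]]
ft_force: [-0.3, 1.2, -2.7]
finger_gap: 0.275
grip_force: 25.4
```

>>> {"api": "apply_moves", "payload": {
  "plan": [
    [[0,0,0],[0,0,0],-1],
    [[0,0,0],[0,0,0],-1],
    [[0,0,0],[0,0,0],-1],
    [[0,0,0],[0,0,0],-1]
  ]
}}

```text
t: 8.55
position: [466.0, -340.2, 188.8]
eef_rot: [[0.908, 0.42, 0.001], [0.42, -0.908, -0.0], [0.001, 0.001, -1.0]]
ft_force: [1.0, 0.3, -2.6]
finger_gap: 0.279
grip_force: 25.4
```

```bash
python3 - <<'E'
from h import *
import pickle
go(520,-313,190,25.1)
s=arm.read_state();p=arm.camera_params("wrist");im=arm.get_image("wrist").copy()
cv2.imwrite("pics/w4_raw.png",im[:,:,::-1]);pickle.dump((p,s),open("pics/w4.pkl","wb"))
f=lambda im:cv2.resize(im[0:190,180:340],None,fx=2.5,fy=2.5,interpolation=cv2.INTER_CUBIC)
cv2.imwrite("pics/w4.png",np.hstack([f(cv2.imread("pics/w2_raw.png")),f(im[:,:,::-1])]))
E
```

```text
turn [ 0.0005 -0.0007 -0.0032] shift [ 0.0604 -0.0021 -0.0011] dist 60.469075989932 pos [ 466.0285318  -340.24403793  188.83717222] yaw 24.814691244255062 q7 -43.94701628207736 F [ 1.00483783  0.28652858 -2.57770337] gap 0.27943092610909787 25.3787899017334 t 8.55
```

View pics/w4.png

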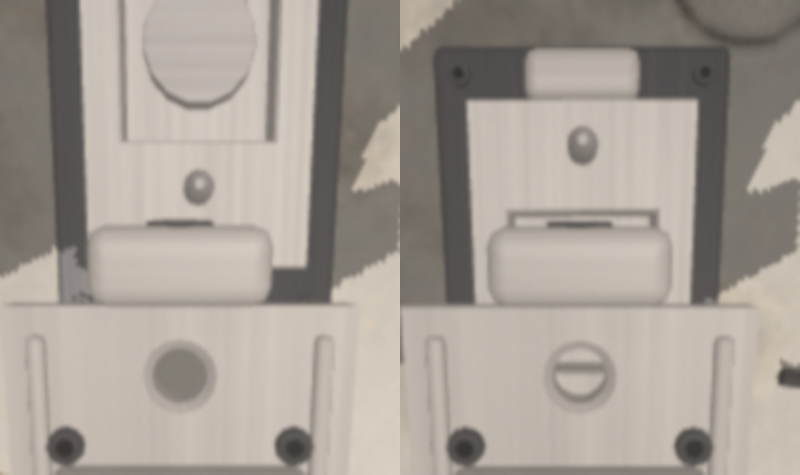

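In the left panel (w2), the near dowel is at (199,187), the hole at (180,376), and the housing side edges are visible. In the right panel (w4), the far dowel is at (582,146), the split-face front corners are at (467,100) and (698,98), and the cover hole is at (580,376).

```bash
python3 - <<'E'
from h import *
import pickle
c=lambda L,dx:(np.array(L,float)-[dx,0]+.5)/2.5-.5+[180,0]
p2,s2=pickle.load(open("pics/w2.pkl","rb"));p4,s4=pickle.load(open("pics/w4.pkl","rb"))
T=lambda s,xy:(np.asarray(xy)-s["position"][:2])@s["eef_rot"][:2,:2]   # world->tool xy
for n,p,s,L,dx in(("w2",p2,s2,[(180,376),(355,306),(2,303),(65,446),(293,446)],0),("w4",p4,s4,[(580,376),(755,306),(402,306),(465,446),(694,446)],400)):
    w=ray(p,c(L,dx),s["position"][2]-30.4);print(n,"cover hole/corners(R,L)/screws in tool",np.round(T(s,w),1).tolist(),"yaw",ang(s["eef_rot"][:,0]))
f=ray(p4,c([(467,100),(698,98)],400),48);print("front corners",f,np.linalg.norm(f[0]-f[1]),"mid",f.mean(0),"normal ang",ang(f[1]-f[0])+90)
u=np.array([np.cos(np.radians(25.1)),np.sin(np.radians(25.1))]);print("centre from front",f.mean(0)-65*u)
e=ray(p4,c([(474,303),(692,303)],400),48);print("side edges",e,"mid",e.mean(0),"axis ang",ang(f.mean(0)-e.mean(0)))
b=ray(p2,c([(87,225),(306,267),(80,0),(320,0)],0),48);print("w2 sides",ang(b[2]-b[0]),ang(b[3]-b[1]))
fd=ray(p4,c([(582,146)],400),59)[0];nd=ray(p2,c([(199,187)],0),59)[0]
print("far",fd,"near",nd,np.linalg.norm(fd-nd),ang(fd-nd),"ctr",fd-50/90*(fd-nd))
E
```

```text
w2 cover hole/corners(R,L)/screws in tool [[49.7, 0.5], [64.5, 37.6], [65.2, -37.3], [34.1, -25.3], [34.0, 25.8]] yaw 25.02795399856975
w4 cover hole/corners(R,L)/screws in tool [[49.7, 0.5], [64.5, 37.6], [64.5, -37.3], [34.0, -25.3], [34.0, 26.0]] yaw 24.814691244255062
front corners [[ 563.73292061 -254.66439126]
 [ 596.2144177  -323.61108918]] 76.21479388587126 mid [ 579.97366916 -289.13774022] normal ang 25.22560599831533
centre from front [ 521.11169722 -316.7107027 ]
side edges [[ 504.50262627 -281.59179728]
 [ 536.98227041 -351.96096096]] mid [ 520.74244834 -316.77637912] axis ang 25.014830172760668
w2 sides 24.81192433904371 24.682495565114927
far [ 565.63490678 -295.56303676] near [ 484.54488823 -333.73860517] 89.62681033869943 25.21012373426564 ctr [ 520.58489647 -316.77168588]
```

```bash
python3 -c "
from h import *
go(520.85,-316.4,124,25.1)"
```

```text
turn [ 0.0005 -0.0008 -0.0029] shift [0.0594 0.0014 0.065 ] dist 88.04787552086758 pos [ 466.24425948 -340.07303983  188.88627491] yaw 24.8360096054733 q7 -43.95021888787919 F [-0.07406041  0.14878329 -3.3658548 ] gap 0.2771964018134766 25.378701388835907 t 8.6
```

>>> {"api": "apply_moves", "payload": {
  "plan": [
    [[0,0,-0.003],[0.02,0.0014,0],-1],
    [[0,0,-0.003],[0.045,0.0014,0.015],-1],
    [[0,0,-0.003],[0.0594,0.0014,0.04],-1],
    [[0,0,-0.003],[0.0594,0.0014,0.06],-1],
    [[0,0,-0.003],[0.0594,0.0014,0.065],-1]
  ]
}}

```text
t: 9.1
position: [520.3, -314.8, 121.5]
eef_rot: [[0.905, 0.426, -0.002], [0.426, -0.905, 0.002], [-0.001, -0.003, -1.0]]
ft_force: [-0.1, -0.2, -2.4]
finger_gap: 0.277
grip_force: 25.3
```

>>> {"api": "apply_moves", "payload": {
  "plan": [
    [[0,0,0],[0,0,0],-1],
    [[0,0,0],[0,0,0],-1],
    [[0,0,0],[0,0,0],-1],
    [[0,0,0],[0,0,0],-1],
    [[0,0,0],[0,0,0],-1]
  ]
}}

```text
t: 9.6
position: [522.0, -315.7, 124.6]
eef_rot: [[0.905, 0.426, 0.003], [0.426, -0.905, -0.001], [0.002, 0.002, -1.0]]
ft_force: [0.1, 0.0, -3.0]
finger_gap: 0.278
grip_force: 25.3
```

```bash
python3 -c "
from h import *
go(520.85,-316.4,124,25.1)"
```

```text
turn [ 0.0011 -0.0015  0.0011] shift [-0.0014  0.0002  0.0006] dist 1.5333571567846458 pos [ 522.02735039 -315.66089337  124.6471102 ] yaw 25.195854062379684 q7 -50.77284491570595 F [ 0.14392567  0.02368608 -2.98802389] gap 0.27840149859199337 25.34687966108322 t 9.6
```

>>> {"api": "apply_moves", "payload": {
  "plan": [
    [[0.001,-0.001,0.001],[-0.0013,0,0.001],-1],
    [[0.001,-0.001,0.001],[-0.0013,0,0.001],-1],
    [[0.001,-0.001,0.001],[-0.0013,0,0.001],-1],
    [[0.001,-0.001,0.001],[-0.0013,0,0.001],-1]
  ]
}}

```text
t: 10.0
position: [520.7, -315.9, 122.9]
eef_rot: [[0.905, 0.425, -0.0], [0.425, -0.905, 0.001], [0.0, -0.001, -1.0]]
ft_force: [0.5, -0.4, -2.9]
finger_gap: 0.278
grip_force: 25.3
```

```bash
python3 - <<'E'
from h import *
go(520.85,-316.4,124,25.1)
s=arm.read_state();p=arm.camera_params("wrist");im=arm.get_image("wrist").copy()
cv2.imwrite("pics/w5.png",cv2.resize(im[90:250,160:340,::-1],None,fx=3.5,fy=3.5,interpolation=cv2.INTER_CUBIC))
u=np.array([np.cos(np.radians(25.1)),np.sin(np.radians(25.1))])
o=np.array([520.8,-316.75]);g=lambda q:np.round((q-[160,90]+.5)*3.5-.5)
print("tip,foot pred",g(pix(p,[[*(o+50*u),70],[*(o+50*u),48],[*(o+50*u),s["position"][2]-30.4],[*(o+50*u),s["position"][2]-44.4]])))
E
```

```text
turn [-0.0006 -0.0001  0.0003] shift [-0.0001  0.0005 -0.0011] dist 1.2551175171351876 pos [ 520.71263447 -315.85917656  122.87573993] yaw 25.130931266115176 q7 -50.78193825547916 F [ 0.51988607 -0.38926367 -2.8501197 ] gap 0.27786948911945336 25.347211360931396 t 10.0
tip,foot pred [[325. 193.]
 [325. 178.]
 [325. 211.]
 [325. 199.]]
```

View pics/w5.png

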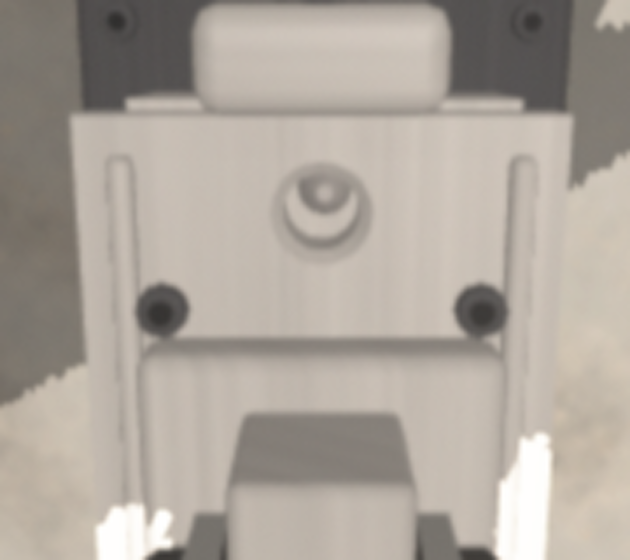

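The dowel tip shows through the far hole at (324,191), against a prediction of (325,193). The hole centre is at (321,212), about 0.5 mm to tool −y, so I'll correct by +0.5 mm in y and descend.

>>> {"api": "apply_moves", "payload": {
  "plan": [
    [[0,0,0],[0,0.0005,0],-1],
    [[0,0,0],[0,0.0005,0.003],-1],
    [[0,0,0],[0,0.0005,0.006],-1],
    [[0,0,0],[0,0.0005,0.01],-1],
    [[0,0,0],[0,0.0005,0.01],-1]
  ]
}}

```text
t: 10.55
position: [520.4, -316.1, 112.0]
eef_rot: [[0.905, 0.425, -0.001], [0.425, -0.905, 0.002], [-0.001, -0.002, -1.0]]
ft_force: [0.7, 0.6, -3.0]
finger_gap: 0.273
grip_force: 25.4
```

>>> {"api": "apply_moves", "payload": {
  "plan": [
    [[0,0,0],[0,0,0.001],-1],
    [[0,0,0],[0,0,0.002],-1],
    [[0,0,0],[0,0,0.003],-1],
    [[0,0,0],[0,0,0.003],-1],
    [[0,0,0],[0,0,0.003],-1]
  ]
}}

```text
t: 11.05
position: [520.9, -316.3, 110.0]
eef_rot: [[0.905, 0.425, -0.0], [0.425, -0.905, 0.001], [0.0, -0.001, -1.0]]
ft_force: [0.1, 0.2, -2.4]
finger_gap: 0.282
grip_force: 25.4
```

```bash
python3 -c "
from h import *
go(520.85,-316.4,100,25.1)"
```

```text
turn [-0.0006 -0.0002  0.0003] shift [-0.0001  0.      0.01  ] dist 9.962888255290665 pos [ 520.94632484 -316.3149114   109.96205922] yaw 25.127874587590462 q7 -51.15834050283736 F [ 0.14686616  0.15049967 -2.41731117] gap 0.28248688903175595 25.37162035703659 t 11.05
```

Cover bottom is at about 65.5 mm, past the dowel tips with no contact. I'll continue down.

>>> {"api": "apply_moves", "payload": {
  "plan": [
    [[0,0,0],[0,0,0.0015],-1],
    [[0,0,0],[0,0,0.003],-1],
    [[0,0,0],[0,0,0.0045],-1],
    [[0,0,0],[0,0,0.006],-1],
    [[0,0,0],[0,0,0.006],-1]
  ]
}}

```text
t: 11.55
position: [520.7, -316.2, 103.6]
eef_rot: [[0.905, 0.425, -0.001], [0.425, -0.905, 0.001], [-0.0, -0.001, -1.0]]
ft_force: [-0.9, 0.3, -2.9]
finger_gap: 0.276
grip_force: 25.4
```

```bash
python3 -c "
from h import *
go(520.85,-316.4,100,25.1)"
```

```text
turn [-0.0009  0.      0.0003] shift [0.     0.0002 0.0036] dist 3.5763936538594887 pos [ 520.73273317 -316.23999589  103.57088767] yaw 25.124067582521914 q7 -51.35315689168472 F [-0.90926949  0.33483709 -2.86951831] gap 0.2757451888620957 25.37130832672119 t 11.55
```

>>> {"api": "apply_moves", "payload": {
  "plan": [
    [[0,0,0],[0,0,0.0015],-1],
    [[0,0,0],[0,0,0.003],-1],
    [[0,0,0],[0,0,0.0045],-1],
    [[0,0,0],[0,0,0.006],-1],
    [[0,0,0],[0,0,0.006],-1]
  ]
}}

```text
t: 12.05
position: [521.0, -316.4, 98.1]
eef_rot: [[0.905, 0.425, -0.0], [0.425, -0.905, 0.001], [0.0, -0.001, -1.0]]
ft_force: [-2.0, 1.0, 3.2]
finger_gap: 0.274
grip_force: 26.1
```

>>> {"api": "apply_moves", "payload": {
  "plan": [
    [[0,0,0],[0,0,0.001],-1],
    [[0,0,0],[0,0,0.002],-1],
    [[0,0,0],[0,0,0.002],-1]
  ]
}}

```text
t: 12.35
position: [521.0, -316.4, 96.0]
eef_rot: [[0.905, 0.424, 0.0], [0.424, -0.905, 0.001], [0.0, -0.001, -1.0]]
ft_force: [-3.0, 0.1, 4.2]
finger_gap: 0.274
grip_force: 26.3
```

>>> {"api": "apply_moves", "payload": {
  "plan": [
    [[0,0,0],[0,0,0.001],-1],
    [[0,0,0],[0,0,0.002],-1],
    [[0,0,0],[0,0,0.003],-1],
    [[0,0,0],[0,0,0.003],-1]
  ]
}}

```text
t: 12.75
position: [520.9, -316.4, 92.9]
eef_rot: [[0.905, 0.425, -0.0], [0.425, -0.905, 0.001], [0.0, -0.001, -1.0]]
ft_force: [-2.0, -0.3, 5.6]
finger_gap: 0.275
grip_force: 26.5
```

>>> {"api": "apply_moves", "payload": {
  "plan": [
    [[0,0,0],[0,0,0.0005],-1],
    [[0,0,0],[0,0,0.001],-1],
    [[0,0,0],[0,0,0.001],-1]
  ]
}}

```text
t: 13.05
position: [520.8, -316.5, 92.5]
eef_rot: [[0.905, 0.424, -0.0], [0.424, -0.905, 0.001], [-0.0, -0.001, -1.0]]
ft_force: [-4.6, 0.9, 9.6]
finger_gap: 0.277
grip_force: 27.1
```

>>> {"api": "apply_moves", "payload": {
  "plan": [
    [[0,0,0],[0,0,0.0004],-1],
    [[0,0,0],[0,0,0.0007],-1],
    [[0,0,0],[0,0,0.0007],-1],
    [[0,0,0],[0,0,0.0007],-1]
  ]
}}

```text
t: 13.45
position: [520.7, -316.5, 92.4]
eef_rot: [[0.906, 0.424, -0.0], [0.424, -0.906, 0.0], [-0.0, -0.0, -1.0]]
ft_force: [-6.6, 2.5, 14.9]
finger_gap: 0.278
grip_force: 27.8
```

```bash
python3 - <<'E'
from h import *
im=arm.get_image("wrist").copy()
cv2.imwrite("pics/w6.png",cv2.resize(im[60:260,140:360,::-1],None,fx=2.5,fy=2.5,interpolation=cv2.INTER_CUBIC))
go(520.85,-316.4,92.4,25.1)
E
```

```text
turn [-0.0002  0.0001  0.0001] shift [ 0.0002 -0.     -0.    ] dist 0.17155429729961613 pos [ 520.72242346 -316.51153014   92.37323937] yaw 25.106451125795715 q7 -51.75866132036221 F [-7.55057022  2.18836131 14.36205962] gap 0.27636038299610766 27.763644754886627 t 13.5
```

View pics/w6.png

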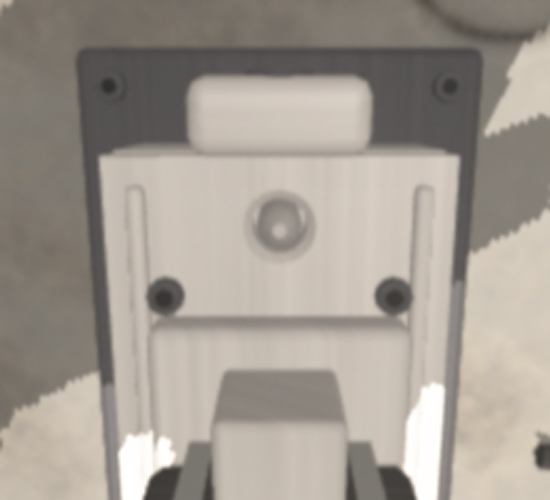

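The dowel fills the far hole at (279,222). The height matches the closed position (92.4 mm), and the force rises without motion, so the faces have met. I'll hand in.

```bash
python3 -c "
from station import arm
print(arm.job_done())"
```

```text
the job is handed in; nothing more can be done
None
```

I handed the job in at about 13.5 s with the larger cover seated on both dowels and held down closed, at about 28 N grip and 15 N press; the small cover was not touched, and the station returned no verdict.

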